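# Sort the forge bench and close up the oven trays

### The job

Sort the mixed handful at the front of the bench: lay both forged hammer heads flat, side by side, on the floor of the lower oven tray, put the brass pommel in the blue bin with the other pommels and the wooden knife handle in the red bin with the other handles. Once both heads are in, stack the upper oven tray on the lower one, its four corner posts fully home in the four corner sockets. Leave the wrench and the brush where they lie.

Things in the scene. Friction and masses are not known exactly. Their poses are not given: they have to be found in the camera images.
- head_a: Forged steel cross-peen hammer head without a shaft, lying with its dark eye slot facing up: 76 mm long (x), 22 mm wide (y), 22 mm high, 0.22 kg. Round bright striking face at -x, wedge-shaped peen at +x. Origin at the middle of its underside; x along its length. Grip across its width.
- head_b: A second hammer head, the same as head_a in every way; either may go in either half of the lower tray.
- pommel: Turned brass knife pommel standing upright on its flat foot, round about z: foot 28 mm in diameter from 0 to 14 mm up, waist 22 mm, knob 30 mm in diameter at 25 mm up, 36 mm high in all, 0.14 kg. Origin at the centre of its foot.
- knife_handle: Shaped brown wooden knife handle lying flat, black cap at -x, brass collar at +x: 102 mm long (x), 28 mm wide (y), 24 mm high, 0.09 kg. Origin at the middle of its underside (the wood's middle). Grip across its width.
- upper_tray: Loose steel tray, 0.65 kg, on 4 round corner posts (12 mm thick, at x +-90, y +-40 mm; feet taper to 6 mm over the last 12 mm). Origin central at the foot tips, x along its long side; alike after half a turn. Frame 156 x 110 mm at 70-95 mm up, post tops to 112 mm. Lift by the black bar over its middle: along y, 104 mm long, 10 mm thick in x, 123-137 mm up, uprights at y +-49 mm, 45 mm free below.
- lower_tray: Fixed steel pan, no bar, yellow corner sockets. Origin: centre of underside; x along its long side. Inside 150 (x) x 104 mm (y), floor 11 mm up, 3 mm walls to 38 mm. The heads fit side by side lying along y, at x = +36 and -36 mm. Sockets at x +-90, y +-40 mm: 18 mm square inside, 26 outside, mouths 40 mm up, floors 12 mm up: with the upper tray home its origin is 12 mm above this one.
- brass_bin: Fixed blue shelf bin, 150 (x) x 130 mm (y), walls 4 mm thick, 45 mm high (front lip at -x 26 mm), floor 4 mm up. Four brass pommels are fixed in a row along its +y wall (y = 30 to 61 mm, tops 40 mm up); the rest of the floor is clear, its middle at y = -15 mm. Origin: centre of underside.
- handle_bin: Fixed red shelf bin, same shape and size as the blue one. Two wooden knife handles are fixed one on the other along its +y wall (y = 32 to 60 mm, top 53 mm up); the rest of the floor is clear, its middle at y = -15 mm. Origin: centre of underside.
- wrench: Loose steel wrench, 150 mm long, lying flat along x between the trays and bins; a bystander to leave alone. Origin near its middle.
- brush: Loose grey block brush with a wooden grip, 160 mm long, lying along x between the trays and bins; a bystander to leave alone. Origin near its middle.
There are look-alikes about, which are no part of the job. Leave any green or pink look-alike of the upper_tray alone.

How it is judged:
By the outcome, as a careful person would: the job done as asked, in the order asked, and still so for the second after the job is handed in, with the robot touching nothing.
It also fails if it takes over 128 s, if anything falls off the work surface, if the arm or the gripper's body presses on something with over 40 N, if the wrist force passes 120 N, or if a joint passes its speed limit or range.

### The arm

A 6-joint arm with a two-finger parallel gripper is mounted at the origin on the work surface. World frame = base frame: x ahead of the robot, y to its left, z up, the work surface at z = 0. Lengths are in mm, angles in rad, forces in N, time in s.
With the tool pointing down it reaches from about 425 to 950 mm from the base axis. Payload 3.5 kg.
Tool frame: the origin (TCP) lies on the centre line of the jaws, within the pads' length; the fingertips stand 11 mm ahead of it and the grasp point (between the pads) lies 8 mm behind it (arm.tip_extent is the distance from the TCP to the fingertips, in mm); x points along the fingers, z is the direction in which the jaws open and shut, and the axes are right-handed (so a half turn about x gives the same grasp; the last joint's range is limited). The gripper opens to 85 mm and grips with 20 to 120 N. Pads are 22 mm wide; open, the fingers measure 114 mm over their backs; the gripper's body (76 mm by 85 mm) begins 54 mm behind the grasp point. The pads swing forward as they close: fully open they stand 13 mm farther back than shut.
Start: joints at [0.955, 0.286, 1.577, -0, 1.279, -0.15], TCP at [303.131, 603.09, 242.325] pointing down, gripper open.
Joint ranges: [-2.77, 2.77], [-0.9, 2.22], [0.21, 2.48], [-1.53, 4.67], [0.24, 2.81], [-2.84, 2.84]. Speed limits (rad/s): [2.79, 2.79, 3.14, 3.14, 3.14, 3.14].

### API

Orientations are given as a 3x3 rotation matrix whose columns are the frame's x, y, z axes.
In Python, from rig import readout, camera, order, spot_in, regions_of, arm gives the robot as it stands.
- The arm moves only by the shell command python3 -m jog 'ROWS' [FORCE]. ROWS is JSON, a list of rows, each a list of 7 numbers: the shift along the tool's x, y, z scaled (see below), then the turn, a rotation vector about the tool's x, y, z scaled (see below), then the closure, from -1 (fully open) to 1 (shut). In form: [[tx, ty, tz, wx, wy, wz, fingers], ...]. A call has 1 to 10 rows; each row is the pose to reach, as a shift and turn from the pose commanded when the call began, along the tool's axes at that moment, turning the shorter way round; what a row does not reach only later rows make up. The controller multiplies each number of a shift by 0.12 m and each number of a turn by 180 degrees. A row lasts 1/12 s, in which the tool goes at most 41.7 mm and 7.16 degrees, less where a joint would pass 70% of its speed; a pose out of reach is approached as far as the arm can. A call with a number of a shift or a turn outside -1 to 1 is refused whole. A call with a gripper value outside its range is refused whole. The fingers move at their own pace and stop on an object; FORCE is the grip in N (left out, the last holds). Time passes only in rows, so rows that repeat a pose let the fingers close. It gives the time, the measured TCP pose, the force and the opening at its end, in the units of the state.
- readout.get_obs(): the state, without advancing time (a new reading comes with each control period).
- camera(name): name is "scene" or "top" or "wrist"; returns a dict with "img" (384x512x3 uint8, red, green, blue), "fx", "fy", "cx", "cy" (pixels), "k1" (the pictures are not rectified: a ray, as slopes to the right and down, at radius r is drawn at 1 + k1 r^2 times it, then the intrinsics apply), "xyz" and "orientation" of the camera in the world; the wrist camera has in their place "mount" (4x4, takes a point from camera to tool coordinates, whose origin is the TCP and whose axes are the tool frame's). Camera axes: x right, y down, z forward; pixel columns grow to the right and rows downward; lengths in mm; the calibration is good to about 2 mm. A picture is of the moment at which its call begins: read the wrist's pose just before it. There is no depth.
- order.finish_job(): hands the job in, once; it reports no verdict.
Trained networks look in the newest picture that a camera, given by its name, has taken for a name from the list of things; names that differ only in an ending like _2 or _b are one class to them, and where a whole thing is asked for, a point or a joint stands for the part that bears it (a point fixed in the world has none). Each returns a list of dicts, best first, with "p" (0 to 1); they miss things now and then, are a little off and sometimes report something else, mostly with a low value. They report only what shows in the picture. A call takes as long as a camera call. They do not tell look-alikes from the thing itself.
- spot_in(thing, camera): "rect" ([left, top, width, height] in pixels, round what is visible of it).
- regions_of(thing, camera): "region" (384x512 bool, what is visible of it) and "rect" ([left, top, width, height] in pixels, round what is visible of it).
The state is a dict: "clock": time; "joints": joint angles; "joint_velocities": joint speeds; "joint_torque": joint torques, N m; "eef_pos": TCP position; "ee_rot": TCP orientation; "contact_force": force on the tool from outside, world axes, zero at the start; "moment": the same for the moment, N m; "opening": opening from 0.0 (shut) to 1.0 (fully open).
Only numpy, scipy, OpenCV 4.12 (cv2) and the standard library are available. Lean on these libraries where they do the work, as an engineer would, in place of code of your own. Each camera call takes 0.05 s, during which the arm holds its last target. There are 200 camera calls.

## Working session

There is one attempt and no reset: what is moved stays moved. The work goes in short steps, Python scripts to look and compute and a shell command to move; the robot and the scene stay as the last step left them, time stands still between calls to the robot, and variables do not carry over. Pictures are saved under pics/ and viewed, about 12 in all and at most 16, crops included, and the job is handed in when it is done.

```bash
ls; mkdir -p pics
python3 - <<'E'
from rig import readout,camera,order,spot_in,regions_of,arm
import cv2,numpy as np
o=readout.get_obs(); print(o)
print([a for a in dir(arm) if a[0]!='_'])
ims=[]
for n in ["scene","top"]:
    c=camera(n); print(n,{k:v for k,v in c.items() if k!='img'})
    cv2.imwrite(f'pics/{n}0.png',cv2.resize(c['img'][:,:,::-1],(800,600)))
    for t in ["head_a","pommel","knife_handle","upper_tray","lower_tray","brass_bin","handle_bin","wrench","brush"]:
        print(n,t,[(np.round(d['rect']).tolist(),round(d['p'],2)) for d in spot_in(t,n)][:4])
E
```

```text
pics
{'clock': 0.0, 'joints': array([ 9.55022599e-01,  2.87204716e-01,  1.57819050e+00,  2.71101637e-05,
        1.27859487e+00, -1.49956072e-01]), 'joint_velocities': array([-0.00054602, -0.00166343,  0.00114038,  0.00124884,  0.00043327,
        0.00076094]), 'joint_torque': array([-1.50781369e-03, -4.06004190e+01, -2.92617667e+01, -2.91580191e-04,
        6.00867206e-03, -6.51954863e-06]), 'eef_pos': array([302.74922362, 602.58713429, 240.91379911]), 'ee_rot': array([[-1.40592887e-03, -8.93450820e-01,  4.49158831e-01],
       [-1.94209697e-03,  4.49160868e-01,  8.93448792e-01],
       [-9.99997126e-01,  3.83815447e-04, -2.36665636e-03]]), 'contact_force': array([ 0.11208016, -0.08307978,  0.48370349]), 'moment': array([-0.0258613 ,  0.00588983, -0.00307177]), 'opening': 1.0005893074882457}
['IKError', 'tip_extent']
scene {'fx': 442.61659585467413, 'fy': 442.61659585467413, 'cx': 249.79466664778832, 'cy': 188.60911305618723, 'k1': 0.0030282985888203657, 'xyz': array([936.04391435, 753.10301626, 820.4080625 ]), 'orientation': array([[-0.87508721,  0.30213362, -0.37807095],
       [ 
[... 1170 characters left out ...]
0], 0.67)]
top pommel [([163.0, 208.0, 13.0, 13.0], 0.64)]
top knife_handle [([276.0, 194.0, 13.0, 33.0], 0.72)]
top upper_tray [([325.0, 146.0, 50.0, 74.0], 0.68), ([317.0, 247.0, 83.0, 46.0], 0.63), ([382.0, 161.0, 82.0, 65.0], 0.58)]
top lower_tray [([238.0, 113.0, 38.0, 68.0], 0.78), ([326.0, 139.0, 49.0, 80.0], 0.66), ([294.0, 136.0, 12.0, 50.0], 0.33)]
top brass_bin [([325.0, 142.0, 49.0, 78.0], 0.73), ([80.0, 175.0, 44.0, 52.0], 0.65)]
top handle_bin [([170.0, 125.0, 50.0, 55.0], 0.75), ([146.0, 142.0, 12.0, 43.0], 0.62)]
top wrench [([144.0, 141.0, 14.0, 45.0], 0.79), ([293.0, 136.0, 11.0, 48.0], 0.31)]
top brush [([292.0, 137.0, 11.0, 49.0], 0.57), ([236.0, 201.0, 9.0, 26.0], 0.17)]
```

View pics/scene0.png

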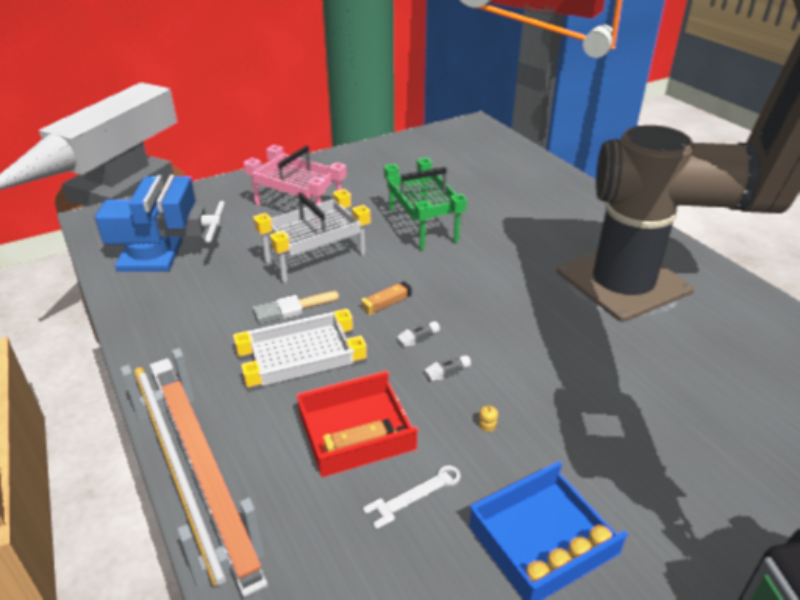

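View pics/top0.png

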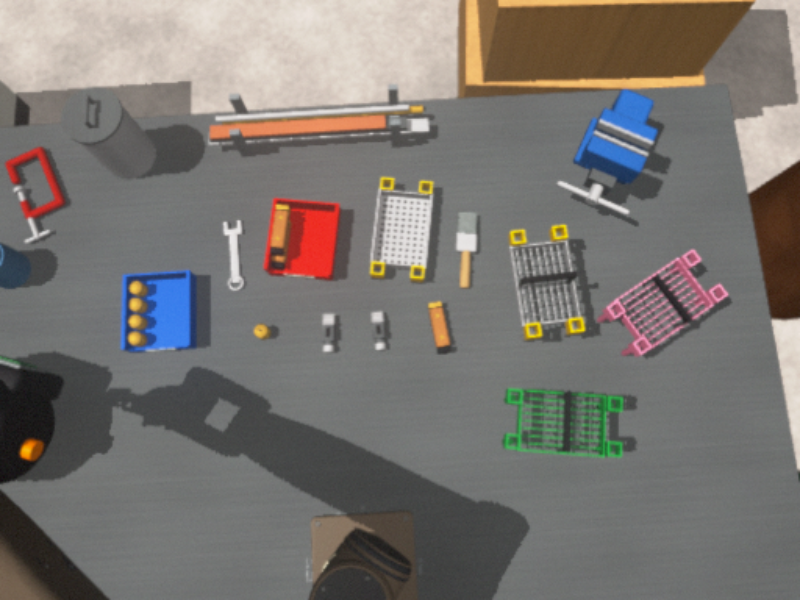

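The scene view shows the heads at about (417,333) and (447,367), the handle at (387,297), the pommel at (488,417), and the lower tray at (300,347) in the 800 px picture. There are three upper-tray candidates in the top view:
- **Grey with yellow corners**, (548,283). This one fits: steel, with yellow sockets like the lower tray.
- **Pink**, (668,303). A look-alike.
- **Green**, (567,423). A look-alike.

Next I'll fit poses from both cameras.

```bash
cat > h.py <<'E'
from rig import readout,camera,order,spot_in,regions_of,arm
import cv2,numpy as np
from scipy.optimize import minimize
def proj(c,P):
    q=(np.atleast_2d(P)-c['xyz'])@c['orientation']; s=q[:,:2]/q[:,2:]
    s=s*(1+c['k1']*(s**2).sum(1,keepdims=True))
    return s*[c['fx'],c['fy']]+[c['cx'],c['cy']]
def back(c,uv,z):
    d=(np.atleast_2d(uv)-[c['cx'],c['cy']])/[c['fx'],c['fy']]; s=d.copy()
    for _ in range(5): s=d/(1+c['k1']*(s**2).sum(1,keepdims=True))
    r=np.c_[s,np.ones(len(s))]@c['orientation'].T
    return c['xyz']+r*((z-c['xyz'][2])/r[:,2])[:,None]
def wristcam():
    o=readout.get_obs(); c=camera("wrist"); m=c['mount']
    c['orientation']=o['ee_rot']@m[:3,:3]; c['xyz']=o['eef_pos']+o['ee_rot']@m[:3,3]; return c
def box(L,W,z0,z1,ch=0):
    return np.array([[x,y,z] for x in(-L/2,L/2) for y in(-W/2,W/2) for z in(z0,z1)],float)
def cyl(r,z): 
    a=np.linspace(0,2*np.pi,24,endpoint=False); return np.c_[r*np.cos(a),r*np.sin(a),0*a+z]
posts=lambda r,z:np.vstack([box(2*r,2*r,z,z)+[x,y,0] for x in(-90,90) for y in(-40,40)])
M=dict(head_a=np.vstack([np.array([[-38,0,0]])+cyl(11,0)[:,[2,0,1]]+[0,0,11],[[38,-11,11],[38,11,11],[10,11,0],[10,-11,0],[10,11,22],[10,-11,22]]]),
 pommel=np.vstack([cyl(14,0),cyl(14,14),cyl(15,25),cyl(8,36)]), knife_handle=box(102,26,2,22),
 upper_tray=np.vstack([posts(3,0),posts(6,12),posts(13,112),box(10,104,137,137)]),
 lower_tray=np.vstack([posts(13,0),posts(13,40)]),
 brass_bin=np.vstack([box(150,130,0,26),[[75,65,45],[75,-65,45]]]), handle_bin=np.vstack([box(150,130,0,26),[[75,65,45],[75,-65,45]]]))
def hullmask(pts,S=4):
    m=np.zeros((384*S,512*S),np.uint8); h=cv2.convexHull(np.round(np.asarray(pts)*S).astype(np.int32)); cv2.fillConvexPoly(m,h,1); return m
def pose(R,th): 
    c,s=np.cos(th),np.sin(th); return np.array([[c,-s,0],[s,c,0],[0,0,1]])
def fit(name,obs,yaw0s=(0,),xy0=None,z=0):
    """obs: list of (cam, mask bool). hull-IoU fit of x,y,yaw"""
    T=[]
    for c,m in obs:
        ys,xs=np.nonzero(m); p=np.c_[xs,ys].astype(float)
        p=np.vstack([p+d for d in([0,0],[1,0],[0,1],[1,1])])-0.0
        h=cv2.convexHull(p.astype(np.float32))[:,0]; T.append((c,h,cv2.contourArea(h)))
    zc=M[name][:,2].mean()
    if xy0 is None: xy0=np.mean([back(c,h.mean(0),zc)[0,:2] for c,h,_ in T],0)
    def cost(v):
        s=0
        for c,h,a in T:
            P=M[name]@pose(0,v[2]*.02).T+[v[0],v[1],z]
            g=cv2.convexHull((proj(c,P)+.5).astype(np.float32))[:,0]
            i,_=cv2.intersectConvexConvex(h,g); s+=1-i/(a+cv2.contourArea(g)-i)
        return s/len(T)
    best=min((minimize(cost,[*xy0,y/.02],method='Nelder-Mead',options=dict(initial_simplex=np.array([[*xy0,y/.02]]*4)+np.array([[0,0,0],[8,0,0],[0,8,0],[0,0,6]]))) for y in yaw0s),key=lambda r:r.fun)
    return best.x*[1,1,.02],1-best.fun
def axes(w,o=None):
    """world shift (mm) -> tool row units"""
    o=o or readout.get_obs(); return np.round(np.asarray(w)@o['ee_rot']/120,4)
E
cat > m.py <<'E'
from h import *
C={n:camera(n) for n in("top","scene")}
A=[0,.12,-.12]
near=dict(upper_tray=dict(top=(350,181),scene=(200,152)),brass_bin=dict(top=(100,200),scene=(350,340)),handle_bin=dict(top=(194,152),scene=(230,270)),lower_tray=dict(top=(258,147),scene=(190,222)),
 head_a=dict(top=(242,211),scene=(267,214)),head_b=dict(top=(210,211),scene=(286,235)),pommel=dict(top=(168,213),scene=(312,267)),knife_handle=dict(top=(281,210),scene=(247,190)))
ov={n:C[n]['img'][:,:,::-1].copy() for n in C}
for t,d in near.items():
    obs=[];info=[]
    for n in C:
        rs=[r for r in regions_of(t,n) if np.hypot(r['rect'][0]+r['rect'][2]/2-d[n][0],r['rect'][1]+r['rect'][3]/2-d[n][1])<(16 if 'tray' not in t and 'bin' not in t else 25)]
        if rs: obs.append((C[n],rs[0]['region'])); info.append((n,round(rs[0]['p'],2)))
    if not obs: print(t,'none');continue
    nm='head_a' if t=='head_b' else t
    zz=M[nm]; ys=[a+b for a in A for b in((0,np.pi) if 'head' in t else (0,))]
    f,q=fit(nm,obs,ys); print(t,info,np.round(f,3),round(q,3),[ (np.round(fit(nm,[x],ys)[0],3)).tolist() for x in obs])
    for n in C:
        g=cv2.convexHull((proj(C[n],zz@pose(0,f[2]).T+[f[0],f[1],0])).astype(np.float32)); cv2.polylines(ov[n],[np.round(g*16).astype(np.int32)],True,(255,0,255),1,cv2.LINE_AA,4)
a=cv2.resize(ov['scene'][80:384,130:420],None,fx=1.9,fy=1.9,interpolation=2);b=cv2.resize(ov['top'][100:240,70:400],None,fx=2.4,fy=2.4,interpolation=2)
cv2.imwrite('pics/fs.png',a);cv2.imwrite('pics/ft.png',b)
E
python3 m.py
```

```text
upper_tray [('top', 0.82), ('scene', 0.76)] [ 5.02654e+02 -3.72569e+02  5.90000e-02] 0.953 [[502.328, -372.362, 0.057], [502.935, -375.838, 0.086]]
brass_bin [('top', 0.95), ('scene', 0.89)] [ 5.05964e+02  3.79409e+02 -2.00000e-02] 0.912 [[505.663, 379.292, -0.017], [509.417, 380.334, -0.033]]
handle_bin [('top', 0.84), ('scene', 0.68)] [ 6.39446e+02  9.06120e+01 -1.76000e-01] 0.916 [[638.231, 89.333, -0.168], [642.152, 92.604, -0.153]]
lower_tray [('top', 0.67), ('scene', 0.81)] [ 6.47794e+02 -1.10115e+02 -1.48000e-01] 0.954 [[646.812, -112.91, -0.142], [648.762, -110.159, -0.147]]
head_a [('top', 0.6), ('scene', 0.6)] [441.096 -53.456   3.183] 0.826 [[440.606, -54.32, 3.196], [448.721, -49.969, 0.01]]
head_b [('top', 0.65), ('scene', 0.66)] [443.747  45.264   3.108] 0.826 [[445.06, 44.529, -0.065], [450.077, 49.577, -0.083]]
pommel [('top', 0.53), ('scene', 0.48)] [ 4.54223e+02  1.75881e+02 -5.20000e-02] 0.891 [[453.973, 175.824, 0.07], [456.66, 178.415, -0.169]]
knife_handle [('scene', 0.89)] [ 4.46337e+02 -1.69554e+02  1.79000e-01] 0.88 [[446.337, -169.554, 0.179]]
```

The fits agree across the two views to a few mm, and the wrist camera will refine them later. I'll move over the pommel first.

```bash
python3 -m jog '[[0,-0.95,-0.95,-0.148,0,0,-1],[0,-0.95,-0.95,-0.148,0,0,-1],[0,-0.95,-0.95,-0.148,0,0,-1],[0,-0.95,-0.95,-0.148,0,0,-1],[0,-0.95,-0.95,-0.148,0,0,-1]]'
python3 -m jog '[[0,-0.4,-1,0,0,0,-1],[0,-0.4,-1,0,0,0,-1],[0,-0.4,-1,0,0,0,-1],[0,-0.4,-1,0,0,0,-1]]'
python3 -m jog '[[0,-0.4,-1,0,0,0,-1],[0,-0.4,-1,0,0,0,-1],[0,-0.4,-1,0,0,0,-1],[0,-0.4,-1,0,0,0,-1]]'
python3 - <<'E'
from h import *
o=readout.get_obs(); print(o['clock'],o['eef_pos'],o['ee_rot'].round(3).tolist())
c=wristcam(); print(c['mount'].round(3).tolist(),c['fx'],c['cx'],c['cy'],c['k1'])
cv2.imwrite('pics/w1.png',c['img'][:,:,::-1])
for t in("pommel","head_a"): print(t,[(d['rect'],round(d['p'],2)) for d in spot_in(t,"wrist")])
print(proj(c,[454,176,18]))
E
```

```text
clock: 2.32
eef_pos: [355.2, 445.3, 242.0]
ee_rot: [[0.0, -1.0, 0.002], [-0.003, 0.002, 1.0], [-1.0, -0.0, -0.003]]
contact_force: [-0.5, 0.4, -0.7]
opening: 0.999
clock: 2.65
eef_pos: [403.6, 325.9, 242.5]
ee_rot: [[0.001, -1.0, 0.006], [-0.002, 0.006, 1.0], [-1.0, -0.001, -0.002]]
contact_force: [-0.5, -0.6, -0.4]
opening: 1.0
clock: 2.98
eef_pos: [451.7, 205.8, 242.8]
ee_rot: [[0.002, -1.0, 0.006], [-0.002, 0.006, 1.0], [-1.0, -0.002, -0.002]]
contact_force: [0.4, 0.2, -0.3]
opening: 0.997
2.9833 [451.67896159 205.81238585 242.75857918] [[0.002, -1.0, 0.006], [-0.002, 0.006, 1.0], [-1.0, -0.002, -0.002]]
[[0.001, -0.295, 0.955, -131.082], [-0.002, -0.955, -0.295, 75.281], [1.0, -0.001, -0.001, 1.03], [0.0, 0.0, 0.0, 1.0]] 275.767643420771 255.0702086014321 190.11295645723135 0.010875952791276051
pommel [([225.7, 156.8, 21.7, 22.4], 0.71)]
head_a [([128.3, 128.5, 18.4, 57.2], 0.95), ([43.9, 125.5, 32.0, 61.6], 0.89)]
[[232.23007728 166.43473131]]
```

View pics/w1.png

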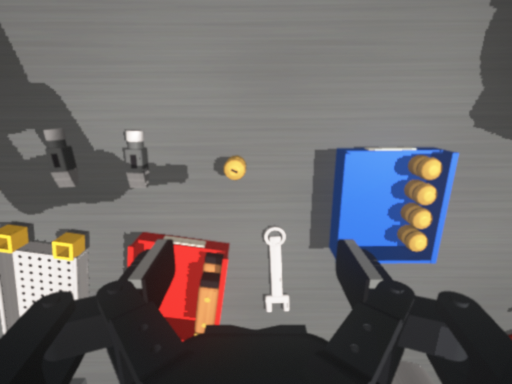

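The wrist view shows the pommel at (235,167), the heads at (60,157) and (136,157), the handle-bin edge at the lower left, and the blue bin at (390,205). I'll fit the near things from this wrist view.

```bash
cat > w.py <<'E'
from h import *
import sys
def wfit(t,yaws=(0,),z=0,idx=None,c=None):
    nm='head_a' if t=='head_b' else t
    c=c or wristcam(); out=[]
    for r in regions_of(t,"wrist"):
        if r['p']<.3: continue
        f,q=fit(nm,[(c,r['region'])],yaws,z=z); out.append((f.round(3).tolist(),round(q,3),round(r['p'],2),[int(v) for v in r['rect']]))
    return out
if __name__=='__main__':
    c=wristcam()
    for t in sys.argv[1:]:
        for l in wfit(t,(0,.12,-.12,np.pi/1) if 'head' in t else (0,.15,-.15),c=c): print(t,l)
E
python3 w.py pommel head_a brass_bin
python3 - <<'E'
from h import *
print(readout.get_obs()['eef_pos'])
E
```

```text
pommel ([455.739, 179.821, 0.098], np.float64(0.954), 0.84, [221, 160, 26, 21])
head_a ([441.878, -50.807, 3.203], np.float64(0.911), 0.9, [38, 127, 34, 60])
head_a ([443.761, 49.264, 3.101], np.float64(0.934), 0.65, [121, 131, 22, 56])
[449.02643131 211.37882653 242.2958422 ]
```

```bash
python3 -m jog '[[0.9,-0.054,-0.267,0,0,0,-1],[0.9,-0.054,-0.267,0,0,0,-1],[0.9,-0.054,-0.267,0,0,0,-1],[0.9,-0.054,-0.267,0,0,0,-1],[0.9,-0.054,-0.267,0,0,0,-1],[0.9,-0.054,-0.267,0,0,0,-1],[0.9,-0.054,-0.267,0,0,0,-1]]'
python3 w.py pommel
```

```text
clock: 3.92
eef_pos: [457.8, 179.1, 137.2]
ee_rot: [[0.005, -1.0, -0.0], [0.001, -0.0, 1.0], [-1.0, -0.005, 0.001]]
contact_force: [-0.9, -0.5, 0.5]
opening: 1.003
pommel ([455.975, 179.492, 0.05], np.float64(0.961), 0.73, [241, 168, 31, 36])
```

```bash
python3 -m jog '[[0.5,0.0,0,0,0,0,-1],[0.97,0.0,0,0,0,0,-1],[0.97,0.0,0,0,0,0,-1],[0.97,0.0,0,0,0,0,-1],[0.97,0.0,0,0,0,0,-1]]'
python3 -m jog '[[0,0,0,0,0,0,1],[0,0,0,0,0,0,1],[0,0,0,0,0,0,1],[0,0,0,0,0,0,1],[0,0,0,0,0,0,1],[0,0,0,0,0,0,1],[0,0,0,0,0,0,1],[0,0,0,0,0,0,1]]' 50
```

```text
clock: 4.43
eef_pos: [455.3, 178.0, 17.5]
ee_rot: [[-0.003, -1.0, 0.0], [-0.0, 0.0, 1.0], [-1.0, 0.003, -0.0]]
contact_force: [-0.1, -0.1, 0.8]
opening: 0.996
clock: 5.1
eef_pos: [457.3, 178.3, 19.8]
ee_rot: [[0.002, -1.0, 0.001], [0.001, 0.001, 1.0], [-1.0, -0.002, 0.001]]
contact_force: [-1.2, 0.9, 6.0]
opening: 0.308
```

```bash
python3 -m jog '[[-0.3,0,0,0,0,0,1],[-0.6,0,0,0,0,0,1],[-0.9,0,0,0,0,0,1],[-0.9,-0.2,0.3,0,0,0,1],[-0.9,-0.2,0.6,0,0,0,1],[-0.9,-0.2,0.9,0,0,0,1],[-0.9,-0.2,0.9,0,0,0,1],[-0.9,-0.2,0.9,0,0,0,1],[-0.9,-0.2,0.9,0,0,0,1]]'
python3 - <<'E'
from h import *
c=wristcam(); cv2.imwrite('pics/w2.png',c['img'][:,:,::-1]); o=readout.get_obs();print(o['eef_pos'],o['contact_force'],o['opening'])
E
python3 w.py brass_bin pommel
```

```text
clock: 5.85
eef_pos: [479.5, 285.7, 125.4]
ee_rot: [[-0.001, -1.0, 0.0], [-0.001, 0.0, 1.0], [-1.0, 0.001, -0.001]]
contact_force: [0.1, -0.0, -1.7]
opening: 0.309
[479.59723538 285.19519651 125.37421494] [ 0.21630491  0.51300277 -0.89338228] 0.307416687361235
brass_bin ([507.592, 385.299, -0.001], np.float64(0.928), 0.85, [286, 133, 186, 175])
pommel ([520.827, 288.602, 0.273], np.float64(0.319), 0.95, [228, 211, 55, 73])
```

View pics/w2.png

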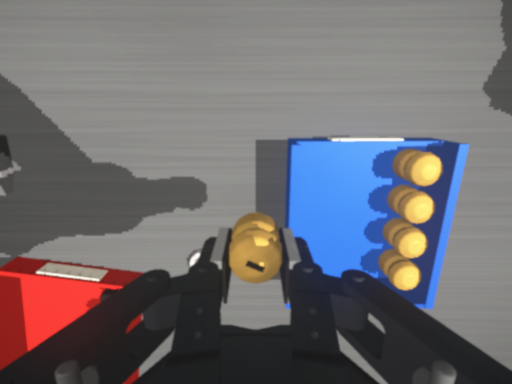

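The pommel is held upright at (256,250) and the blue bin's clear floor is at about (340,215). I'll place it now.

```bash
python3 -m jog '[[0,-0.1,0.3,0,0,0,1],[0,-0.21,0.68,0,0,0,1],[0.1,-0.21,0.68,0,0,0,1],[0.4,-0.21,0.68,0,0,0,1],[0.7,-0.21,0.68,0,0,0,1],[0.84,-0.21,0.68,0,0,0,1],[0.84,-0.21,0.68,0,0,0,1],[0.84,-0.21,0.68,0,0,0,1]]'
python3 -m jog '[[0,0,0,0,0,0,0],[0,0,0,0,0,0,0],[0,0,0,0,0,0,0],[0,0,0,0,0,0,0],[-0.3,0,0,0,0,0,0],[-0.6,0,0,0,0,0,0],[-0.9,0,0,0,0,0,-1],[-0.9,0.2,-0.4,0,0,0,-1],[-0.9,0.35,-0.7,0,0,0,-1],[-0.9,0.35,-0.9,0,0,0,-1]]'
python3 - <<'E'
from h import *
c=camera("top"); r=spot_in("pommel","top"); 
for d in r[:6]:
    x,y,w,h=d['rect']; print(round(d['p'],2),d['rect'],back(c,[x+w/2,y+h/2],22).round(0))
c=camera("top");cv2.imwrite('pics/t2.png',cv2.resize(c['img'][160:240,60:260,::-1],None,fx=3.5,fy=3.5))
E
```

```text
clock: 6.72
eef_pos: [505.4, 366.5, 24.3]
ee_rot: [[-0.001, -1.0, 0.002], [-0.001, 0.002, 1.0], [-1.0, 0.001, -0.001]]
contact_force: [-0.4, -0.4, -1.8]
opening: 0.309
clock: 7.55
eef_pos: [461.4, 258.7, 134.0]
ee_rot: [[0.001, -1.0, -0.001], [0.0, -0.001, 1.0], [-1.0, -0.001, 0.0]]
contact_force: [0.4, -0.1, -0.6]
opening: 0.995
```

View pics/t2.png

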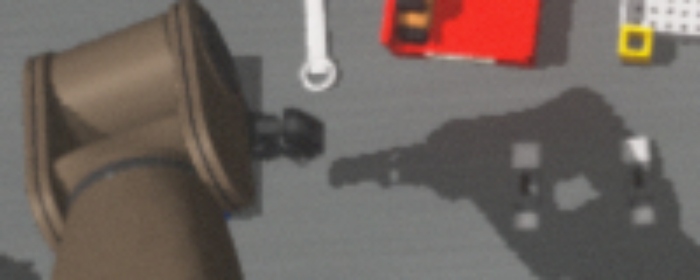

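The arm hides the bin at (140,130), so I'll check the pommel later. Moving over head_b.

```bash
python3 -m jog '[[0,0.07,-0.35,0,0,0,-1],[0,0.07,-0.7,0,0,0,-1],[0,0.07,-0.87,0,0,0,-1],[0,0.07,-0.87,0,0,0,-1]]'
python3 -m jog '[[0,0.07,-0.35,0,0,0,-1],[0,0.07,-0.7,0,0,0,-1],[0,0.07,-0.87,0,0,0,-1],[0,0.07,-0.87,0,0,0,-1],[0,0.07,-0.87,0,0,0,-1],[0,0.07,-0.87,0,0,0,-1]]'
python3 w.py head_a lower_tray
python3 - <<'E'
from h import *
print(readout.get_obs()['eef_pos'])
for n in("top","scene"):
  c=camera(n); 
  for d in spot_in("pommel",n)[:6]:
    x,y,w,h=d['rect']; print(n,round(d['p'],2),d['rect'],back(c,[x+w/2,y+h/2],22).round(0))
  cv2.imwrite(f'pics/{n}2.png',c['img'][:,:,::-1])
s=cv2.imread('pics/scene2.png')[270:384,290:410];t=cv2.imread('pics/top2.png')[160:240,70:190]
cv2.imwrite('pics/c2.png',np.hstack([cv2.resize(s,(400,380)),cv2.resize(t,(400,380))]))
E
```

```text
clock: 8.03
eef_pos: [455.5, 152.9, 133.5]
ee_rot: [[0.001, -1.0, 0.004], [-0.001, 0.004, 1.0], [-1.0, -0.001, -0.001]]
contact_force: [0.1, -0.2, 0.1]
opening: 1.001
clock: 8.53
eef_pos: [446.9, 51.6, 133.4]
ee_rot: [[0.001, -1.0, 0.0], [0.001, 0.0, 1.0], [-1.0, -0.001, 0.001]]
contact_force: [0.6, -0.3, -0.6]
opening: 1.004
head_a ([443.039, 48.991, 3.083], np.float64(0.939), 0.88, [239, 138, 23, 81])
head_a ([442.521, -51.241, 3.197], np.float64(0.929), 0.68, [125, 143, 38, 81])
lower_tray ([644.434, -130.728, -0.43], np.float64(0.562), 0.84, [42, 265, 129, 118])
[446.48378781  51.87879447 133.13267048]
top 0.53 [103.3, 196.5, 7.8, 9.3] [[500. 363.  22.]]
scene 0.82 [337.2, 327.1, 18.0, 17.9] [[509. 374.  22.]]
```

View pics/c2.png

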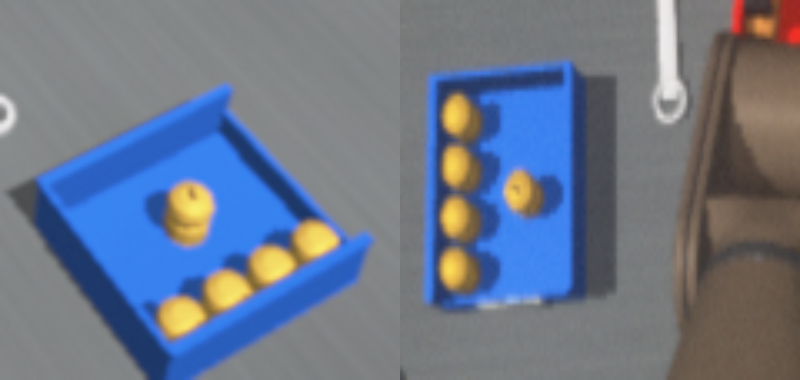

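The pommel stands upright in the clear part of the blue bin, at (188,210) in the crop. Grasping head_b.

```bash
python3 -m jog '[[0.3,0.029,-0.024,0.016,0,0,-1],[0.6,0.029,-0.024,0.016,0,0,-1],[0.9,0.029,-0.024,0.016,0,0,-1],[0.99,0.029,-0.024,0.016,0,0,-1],[0.99,0.029,-0.024,0.016,0,0,-1],[0.99,0.029,-0.024,0.016,0,0,-1]]'
python3 -m jog '[[0,0,0,0,0,0,1],[0,0,0,0,0,0,1],[0,0,0,0,0,0,1],[0,0,0,0,0,0,1],[0,0,0,0,0,0,1],[0,0,0,0,0,0,1],[0,0,0,0,0,0,1],[0,0,0,0,0,0,1]]' 70
python3 -m jog '[[-0.3,0,0,0,0,0,1],[-0.6,0,0,0,0,0,1],[-0.9,0,0,0,0,0,1],[-0.9,0,0,0,0,0,1],[-0.9,0,0,0,0,0,1]]'
python3 - <<'E'
from h import *
o=readout.get_obs(); print(o['eef_pos'],o['joints'].round(2),o['contact_force'])
E
```

```text
clock: 9.38
eef_pos: [442.6, 48.0, 13.9]
ee_rot: [[-0.001, -0.999, 0.051], [0.0, 0.051, 0.999], [-1.0, 0.002, 0.0]]
contact_force: [0.2, 0.2, 1.1]
opening: 0.999
clock: 10.05
eef_pos: [443.6, 47.8, 15.3]
ee_rot: [[0.001, -0.999, 0.051], [-0.0, 0.051, 0.999], [-1.0, -0.001, 0.0]]
contact_force: [-1.8, 0.3, 6.2]
opening: 0.238
clock: 10.47
eef_pos: [444.2, 47.7, 124.3]
ee_rot: [[0.005, -0.999, 0.051], [-0.001, 0.051, 0.999], [-1.0, -0.005, -0.0]]
contact_force: [0.6, 0.2, -3.6]
opening: 0.24
[444.2115964   47.6678267  124.26866726] [-0.12 -0.09  2.22 -0.    1.01 -1.64] [ 0.64931847  0.18647727 -3.59948068]
```

```bash
python3 -m jog '[[0,-0.3,-0.2,0.04,0,0,1],[0,-0.5,-0.4,0.08,0,0,1],[0,-0.7,-0.5,0.12,0,0,1],[0,-0.88,-0.62,0.16,0,0,1],[0,-0.88,-0.62,0.2,0,0,1],[0,-0.88,-0.62,0.24,0,0,1],[0,-0.88,-0.62,0.28,0,0,1],[0,-0.88,-0.62,0.32,0,0,1],[0,-0.88,-0.62,0.36,0,0,1],[0,-0.88,-0.62,0.38,0,0,1]]'
python3 -c "
from h import *
o=readout.get_obs();p=o['eef_pos'];print(p,axes([640-p[0],-110-p[1],20],o),np.degrees(np.arctan2(o['ee_rot'][1,2],o['ee_rot'][0,2])))"
```

```text
clock: 11.3
eef_pos: [542.3, -31.4, 118.7]
ee_rot: [[-0.006, -0.315, 0.949], [0.002, 0.949, 0.315], [-1.0, 0.003, -0.005]]
contact_force: [-0.4, 0.8, -1.9]
opening: 0.241
[542.2949167  -31.43138071 118.73685803] [-0.1727 -0.8772  0.5657] 18.353632675341217
```

```bash
python3 -m jog '[[-0.17,-0.3,0.2,0.04,0,0,1],[-0.17,-0.6,0.4,0.08,0,0,1],[-0.17,-0.88,0.57,0.12,0,0,1],[-0.17,-0.88,0.57,0.149,0,0,1],[-0.17,-0.88,0.57,0.149,0,0,1],[-0.17,-0.88,0.57,0.149,0,0,1]]'
python3 - <<'E'
from w import *
c=wristcam();cv2.imwrite('pics/w3.png',c['img'][:,:,::-1])
o=readout.get_obs();p=o['eef_pos'];print(p,np.degrees(np.arctan2(o['ee_rot'][1,2],o['ee_rot'][0,2])))
for t in("lower_tray","handle_bin"): print(t,wfit(t,(-.15,0,-.25),c=c))
E
```

```text
clock: 11.8
eef_pos: [641.2, -109.6, 139.0]
ee_rot: [[-0.006, 0.14, 0.99], [0.002, 0.99, -0.14], [-1.0, 0.001, -0.007]]
contact_force: [-0.2, -0.3, -3.0]
opening: 0.238
[ 640.98767233 -108.98126205  139.57927243] -8.009844531879004
lower_tray [([647.238, -109.102, -0.164], np.float64(0.97), 0.55, [136, 126, 254, 126])]
handle_bin [([620.023, -21.048, -0.182], np.float64(0.23), 0.58, [106, 1, 211, 34])]
```

View pics/w3.png

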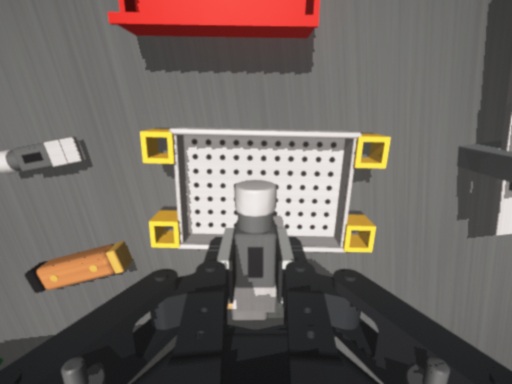

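The wrist view shows the tray's sockets at (157,147), (373,151), (360,235) and (165,231). The held head is at (256,240), aligned with the tray's y. Placing it in the +x half.

```bash
python3 -m jog '[[0,-0.004,0.2,0.006,0,0,1],[0,-0.004,0.354,0.006,0,0,1],[0.1,-0.004,0.354,0.006,0,0,1],[0.4,-0.004,0.354,0.006,0,0,1],[0.7,-0.004,0.354,0.006,0,0,1],[0.85,-0.004,0.354,0.006,0,0,1],[0.9,-0.004,0.354,0.006,0,0,1],[0.92,-0.004,0.354,0.006,0,0,1],[0.94,-0.004,0.354,0.006,0,0,1],[0.94,-0.004,0.354,0.006,0,0,1]]'
```

```text
clock: 12.78
eef_pos: [686.1, -116.6, 31.8]
ee_rot: [[0.003, 0.16, 0.987], [-0.001, 0.987, -0.16], [-1.0, -0.001, 0.003]]
contact_force: [-0.1, -0.7, -2.7]
opening: 0.24
```

```bash
python3 -m jog '[[0.02,0,-0.01,0,0,0,1],[0.035,0,-0.015,0,0,0,1],[0.035,0,-0.015,0,0,0,1],[0.035,0,-0.015,0,0,0,1]]'
```

```text
clock: 13.12
eef_pos: [683.6, -116.3, 26.5]
ee_rot: [[0.001, 0.16, 0.987], [-0.0, 0.987, -0.16], [-1.0, -0.0, 0.001]]
contact_force: [0.3, 0.3, -0.7]
opening: 0.24
```

```bash
python3 -m jog '[[0,0,0,0,0,0,0.15],[0,0,0,0,0,0,0.15],[0,0,0,0,0,0,0.15],[-0.2,0,0,0,0,0,0.15],[-0.5,0,0,0,0,0,0.15],[-0.8,0,0,0,0,0,-1],[-0.9,0,-0.2,-0.03,0,0,-1],[-0.9,0,-0.5,-0.06,0,0,-1],[-0.9,0,-0.8,-0.09,0,0,-1],[-0.9,0,-1,-0.12,0,0,-1]]'
python3 -c "
from h import *
o=readout.get_obs();p=o['eef_pos'];print(p,axes([443-p[0],-51-p[1],0],o),np.degrees(np.arctan2(o['ee_rot'][1,2],o['ee_rot'][0,2])))"
```

```text
clock: 13.95
eef_pos: [562.6, -96.4, 134.1]
ee_rot: [[-0.0, -0.219, 0.976], [0.0, 0.976, 0.219], [-1.0, 0.0, -0.0]]
contact_force: [0.1, -0.2, -0.9]
opening: 0.999
[562.63913361 -96.3835861  134.14233587] [ 3.000e-04  5.873e-01 -8.900e-01] 12.649198767080442
```

```bash
python3 -m jog '[[0,0.2,-0.3,-0.04,0,0,-1],[0,0.4,-0.6,-0.08,0,0,-1],[0,0.59,-0.88,-0.12,0,0,-1],[0,0.59,-0.88,-0.16,0,0,-1],[0,0.59,-0.88,-0.2,0,0,-1],[0,0.59,-0.88,-0.24,0,0,-1],[0,0.59,-0.88,-0.28,0,0,-1],[0,0.59,-0.88,-0.32,0,0,-1],[0,0.59,-0.88,-0.36,0,0,-1],[0,0.59,-0.88,-0.39,0,0,-1]]'
python3 - <<'E'
from w import *
c=wristcam()
o=readout.get_obs();p=o['eef_pos'];print(p,np.degrees(np.arctan2(o['ee_rot'][1,2],o['ee_rot'][0,2])))
for t in("head_a","knife_handle"): 
    for f in wfit(t,(.06,np.pi+.06,.2),c=c): print(t,f)
f=[l for l in wfit("head_a",(.06,np.pi+.06)) if l[0][0]<520][0][0]
print(axes([f[0]-p[0],f[1]-p[1],0],o))
E
```

```text
clock: 14.78
eef_pos: [446.9, -50.5, 134.3]
ee_rot: [[0.001, -0.992, 0.124], [-0.0, 0.124, 0.992], [-1.0, -0.001, -0.0]]
contact_force: [0.1, 0.1, -0.2]
opening: 1.002
[446.85416398 -50.53032608 134.30639958] 83.04821035375875
head_a ([441.834, -50.979, 3.19], np.float64(0.95), 0.74, [234, 140, 37, 80])
knife_handle ([441.001, -172.494, 0.104], np.float64(0.948), 0.96, [90, 139, 72, 109])
[-0.      0.0215 -0.0055]
```

```bash
python3 -m jog '[[0.1,0.03,-0.007,-0.03,0,0,-1],[0.4,0.03,-0.007,-0.054,0,0,-1],[0.7,0.03,-0.007,-0.054,0,0,-1],[0.99,0.03,-0.007,-0.054,0,0,-1],[0.99,0.03,-0.007,-0.054,0,0,-1],[0.99,0.03,-0.007,-0.054,0,0,-1]]'
python3 -m jog '[[0,0,0,0,0,0,1],[0,0,0,0,0,0,1],[0,0,0,0,0,0,1],[0,0,0,0,0,0,1],[0,0,0,0,0,0,1],[0,0,0,0,0,0,1],[0,0,0,0,0,0,1],[0,0,0,0,0,0,1]]' 70
python3 -m jog '[[-0.3,0,0,0,0,0,1],[-0.6,0,0,0,0,0,1],[-0.9,0,0,0,0,0,1],[-1,-0.3,0,0.03,0,0,1],[-1,-0.6,0,0.06,0,0,1],[-1,-0.8,0,0.1,0,0,1],[-1,-0.8,0,0.14,0,0,1],[-1,-0.8,0,0.18,0,0,1],[-1,-0.8,0,0.22,0,0,1],[-1,-0.8,0,0.24,0,0,1]]'
python3 -c "
from h import *
o=readout.get_obs();p=o['eef_pos'];print(p,axes([612-p[0],-104-p[1],0],o),np.degrees(np.arctan2(o['ee_rot'][1,2],o['ee_rot'][0,2])))"
```

```text
clock: 15.53
eef_pos: [441.1, -50.2, 13.4]
ee_rot: [[-0.005, -0.999, -0.039], [0.002, -0.039, 0.999], [-1.0, 0.005, 0.002]]
contact_force: [0.7, 0.9, 1.3]
opening: 1.003
clock: 16.2
eef_pos: [444.0, -51.2, 16.5]
ee_rot: [[0.002, -0.999, -0.04], [-0.001, -0.04, 0.999], [-1.0, -0.002, -0.001]]
contact_force: [-1.7, 1.6, 7.0]
opening: 0.239
clock: 17.03
eef_pos: [538.2, -46.7, 134.2]
ee_rot: [[-0.002, -0.752, 0.659], [0.0, 0.659, 0.752], [-1.0, 0.001, -0.001]]
contact_force: [-0.0, -0.1, -1.7]
opening: 0.238
[538.22929791 -46.6889046  134.235712  ] [-0.0012 -0.7771  0.0456] 48.79538298926199
```

```bash
python3 -m jog '[[0,-0.2,0,0.04,0,0,1],[0,-0.4,0,0.08,0,0,1],[0,-0.6,0.045,0.12,0,0,1],[0,-0.77,0.045,0.16,0,0,1],[0,-0.77,0.045,0.2,0,0,1],[0,-0.77,0.045,0.24,0,0,1],[0,-0.77,0.045,0.28,0,0,1],[0,-0.77,0.045,0.322,0,0,1],[0,-0.77,0.045,0.322,0,0,1],[0,-0.77,0.045,0.322,0,0,1]]'
python3 - <<'E'
from w import *
c=wristcam();cv2.imwrite('pics/w4.png',c['img'][:,:,::-1])
o=readout.get_obs();p=o['eef_pos'];print(p,np.degrees(np.arctan2(o['ee_rot'][1,2],o['ee_rot'][0,2])))
print(wfit("lower_tray",(-.15,0,-.25),c=c))
# socket mouths: yellow
h=cv2.cvtColor(c['img'],cv2.COLOR_RGB2HSV); m=cv2.inRange(h,(20,130,60),(35,255,255))
n,l,s,ce=cv2.connectedComponentsWithStats(m)
for i in range(1,n):
    if s[i,4]>150: print(s[i],ce[i].round(1),back(c,ce[i],30).round(1))
E
```

```text
clock: 17.87
eef_pos: [611.7, -103.2, 134.4]
ee_rot: [[-0.001, 0.152, 0.988], [0.0, 0.988, -0.152], [-1.0, 0.0, -0.001]]
contact_force: [0.3, 0.6, -3.0]
opening: 0.238
[ 611.76520312 -103.23730254  134.52009015] -8.704647696199059
[([646.818, -109.424, -0.163], np.float64(0.975), 0.96, [171, 128, 256, 126])]
[174 133  34  35 899] [189.6 150.6] [[562.1 -56.2  30. ]]
[ 390  135   39   35 1079] [409.4 152.6] [[747.5 -86.8  30. ]]
[181 215  31  38 987] [195.5 234.3] [[ 550.  -134.1   30. ]]
[ 378  217   34   38 1027] [393.6 237. ] [[ 733.6 -165.3   30. ]]
```

View pics/w4.png

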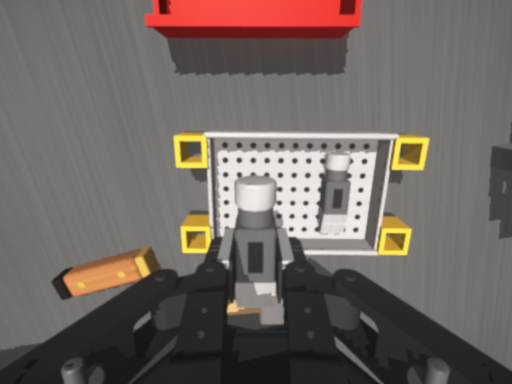

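Head_b lies flat in the +x half at (336,195). The second head is over the -x half, so I'll lower it.

```bash
python3 -m jog '[[0.3,0,0,0.004,0,0,1],[0.6,0,0,0.004,0,0,1],[0.75,0,0,0.004,0,0,1],[0.82,0,0,0.004,0,0,1],[0.86,0,0,0.004,0,0,1],[0.88,0,0,0.004,0,0,1],[0.88,0,0,0.004,0,0,1],[0.88,0,0,0.004,0,0,1]]'
```

```text
clock: 18.63
eef_pos: [613.5, -103.8, 31.2]
ee_rot: [[0.003, 0.166, 0.986], [-0.001, 0.986, -0.166], [-1.0, -0.001, 0.003]]
contact_force: [1.2, -1.0, -1.7]
opening: 0.238
```

```bash
python3 -m jog '[[0.015,0,-0.01,0,0,0,1],[0.03,0,-0.01,0,0,0,1],[0.03,0,-0.01,0,0,0,1],[0.03,0,-0.01,0,0,0,1]]'
```

```text
clock: 18.97
eef_pos: [612.0, -103.5, 27.6]
ee_rot: [[0.002, 0.166, 0.986], [-0.001, 0.986, -0.166], [-1.0, -0.0, 0.002]]
contact_force: [-1.5, 1.5, 5.7]
opening: 0.24
```

```bash
python3 -m jog '[[0,0,0,0,0,0,0.15],[0,0,0,0,0,0,0.15],[0,0,0,0,0,0,0.15],[-0.2,0,0,0,0,0,0.15],[-0.5,0,0,0,0,0,0.15],[-0.8,0,0,0,0,0,-1],[-0.9,0,-0.2,-0.03,0,0,-1],[-0.9,-0.1,-0.4,-0.06,0,0,-1],[-0.9,-0.2,-0.6,-0.09,0,0,-1],[-0.9,-0.3,-0.8,-0.12,0,0,-1]]'
python3 -c "
from h import *
o=readout.get_obs();p=o['eef_pos'];print(p,axes([445-p[0],-172-p[1],0],o),np.degrees(np.arctan2(o['ee_rot'][1,2],o['ee_rot'][0,2])))"
```

```text
clock: 19.8
eef_pos: [509.4, -122.7, 134.0]
ee_rot: [[0.001, -0.214, 0.977], [-0.0, 0.977, 0.214], [-1.0, -0.001, 0.001]]
contact_force: [-0.4, -0.5, 0.4]
opening: 0.999
[ 509.40994489 -122.70165666  133.96071243] [-2.000e-04 -2.867e-01 -6.121e-01] 12.329158162793945
```

```bash
python3 -m jog '[[0,-0.2,-0.3,-0.04,0,0,-1],[0,-0.28,-0.6,-0.08,0,0,-1],[0,-0.28,-0.6,-0.12,0,0,-1],[0,-0.28,-0.6,-0.16,0,0,-1],[0,-0.28,-0.6,-0.2,0,0,-1],[0,-0.28,-0.6,-0.24,0,0,-1],[0,-0.28,-0.6,-0.28,0,0,-1],[0,-0.28,-0.6,-0.32,0,0,-1],[0,-0.28,-0.6,-0.36,0,0,-1],[0,-0.28,-0.6,-0.39,0,0,-1]]'
python3 -m jog '[[0,0,0,-0.04,0,0,-1],[0,0,0,-0.08,0,0,-1],[0,0,0,-0.08,0,0,-1]]'
python3 - <<'E'
from w import *
c=wristcam();cv2.imwrite('pics/w5.png',c['img'][:,:,::-1])
o=readout.get_obs();p=o['eef_pos'];print(p,np.degrees(np.arctan2(o['ee_rot'][1,2],o['ee_rot'][0,2])))
f=wfit("knife_handle",(.06,.2),c=c); print(f); f=f[0][0]
print(axes([f[0]-p[0],f[1]-p[1],0],o))
E
```

```text
clock: 20.63
eef_pos: [446.7, -170.5, 133.4]
ee_rot: [[-0.0, -0.992, 0.129], [0.0, 0.129, 0.992], [-1.0, 0.0, 0.0]]
contact_force: [0.6, -0.6, 0.8]
opening: 1.003
clock: 20.88
eef_pos: [446.7, -170.5, 133.4]
ee_rot: [[-0.0, -0.993, -0.117], [0.0, -0.117, 0.993], [-1.0, 0.0, 0.0]]
contact_force: [0.8, -0.2, 0.8]
opening: 0.997
[ 446.72998247 -170.4552025   133.46430628] 96.47422061508341
[([441.926, -171.362, 0.123], np.float64(0.906), 0.92, [238, 124, 32, 115])]
[ 0.      0.0406 -0.003 ]
```

View pics/w5.png

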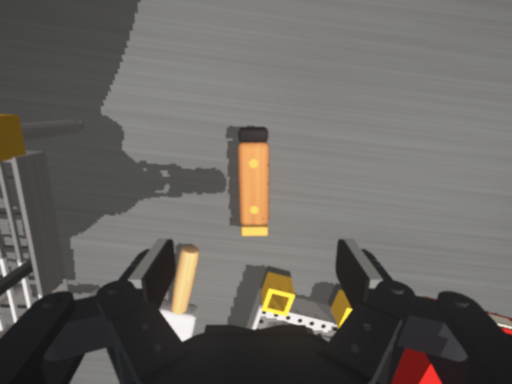

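The handle is centred between the fingers at (254,185), and the brush is well clear. Grasping it.

```bash
python3 -m jog '[[0.1,0.033,-0.003,-0.003,0,0,-1],[0.4,0.033,-0.003,-0.003,0,0,-1],[0.7,0.033,-0.003,-0.003,0,0,-1],[0.98,0.033,-0.003,-0.003,0,0,-1],[0.98,0.033,-0.003,-0.003,0,0,-1],[0.98,0.033,-0.003,-0.003,0,0,-1]]'
python3 -m jog '[[0,0,0,0,0,0,1],[0,0,0,0,0,0,1],[0,0,0,0,0,0,1],[0,0,0,0,0,0,1],[0,0,0,0,0,0,1],[0,0,0,0,0,0,1],[0,0,0,0,0,0,1],[0,0,0,0,0,0,1]]' 50
python3 -m jog '[[-0.3,0,0,0,0,0,1],[-0.6,0,0,0,0,0,1],[-0.9,0,0,0,0,0,1],[-1,-0.2,0.3,0.03,0,0,1],[-1,-0.4,0.6,0.06,0,0,1],[-1,-0.6,0.9,0.09,0,0,1],[-1,-0.6,0.9,0.09,0,0,1],[-1,-0.6,0.9,0.09,0,0,1]]'
python3 -c "
from h import *
o=readout.get_obs();p=o['eef_pos'];print(p,axes([637-p[0],76-p[1],0],o),np.degrees(np.arctan2(o['ee_rot'][1,2],o['ee_rot'][0,2])))"
```

```text
clock: 21.48
eef_pos: [441.5, -170.4, 14.5]
ee_rot: [[-0.005, -0.992, -0.123], [0.003, -0.123, 0.992], [-1.0, 0.004, 0.004]]
contact_force: [0.1, -0.3, 0.9]
opening: 0.999
clock: 22.15
eef_pos: [444.3, -172.2, 17.9]
ee_rot: [[0.003, -0.992, -0.124], [-0.002, -0.124, 0.992], [-1.0, -0.002, -0.002]]
contact_force: [-0.9, 1.4, 6.8]
opening: 0.314
clock: 22.82
eef_pos: [501.4, -53.1, 136.2]
ee_rot: [[0.0, -0.988, 0.152], [0.0, 0.152, 0.988], [-1.0, -0.0, 0.0]]
contact_force: [-0.1, -0.3, -1.4]
opening: 0.31
[501.35599656 -53.06810888 136.22118139] [ 1.0000e-04 -9.5320e-01  1.2353e+00] 81.23185344222833
```

```bash
python3 -m jog '[[0,-0.2,0.25,0,0,0,1],[0,-0.4,0.5,0,0,0,1],[0,-0.6,0.75,0,0,0,1],[0,-0.76,1,0,0,0,1],[0,-0.76,1,0,0,0,1],[0,-0.76,1,0,0,0,1],[0,-0.76,1,0,0,0,1]]'
python3 - <<'E'
from w import *
c=wristcam();cv2.imwrite('pics/w6.png',c['img'][:,:,::-1])
o=readout.get_obs();p=o['eef_pos'];print(p,np.degrees(np.arctan2(o['ee_rot'][1,2],o['ee_rot'][0,2])))
print(wfit("handle_bin",(-.15,0,-.25),c=c))
print(axes([637-p[0],76-p[1],0],o))
E
```

```text
clock: 23.4
eef_pos: [609.0, 47.7, 135.2]
ee_rot: [[-0.002, -0.988, 0.158], [-0.001, 0.158, 0.988], [-1.0, 0.002, -0.001]]
contact_force: [-1.2, -0.3, -2.0]
opening: 0.318
[608.82740148  47.45220034 135.40553071] 80.8863218744633
[([640.218, 99.498, -0.161], np.float64(0.849), 0.88, [229, 132, 168, 162])]
[-0.0006 -0.1941  0.2721]
```

View pics/w6.png

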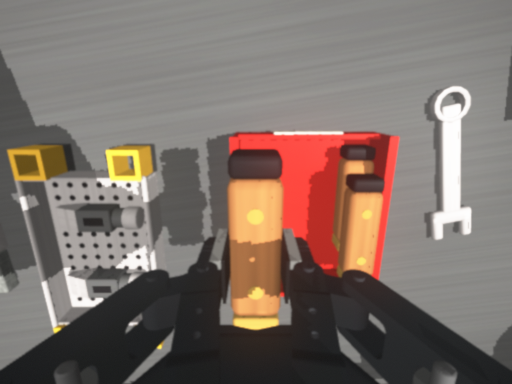

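The handle is level in the grip, and the red bin's clear floor is at about (290,210), left of the stacked handles at (360,210). Placing it.

```bash
python3 -m jog '[[0,-0.1,0.15,0,0,0,1],[0,-0.192,0.288,0,0,0,1],[0.1,-0.192,0.288,0,0,0,1],[0.4,-0.192,0.288,0,0,0,1],[0.7,-0.192,0.288,0,0,0,1],[0.85,-0.192,0.288,0,0,0,1],[0.9,-0.192,0.288,0,0,0,1],[0.92,-0.192,0.288,0,0,0,1],[0.92,-0.192,0.288,0,0,0,1],[0.92,-0.192,0.288,0,0,0,1]]'
```

```text
clock: 24.33
eef_pos: [639.5, 78.9, 27.8]
ee_rot: [[0.003, -0.987, 0.158], [-0.0, 0.158, 0.987], [-1.0, -0.003, 0.0]]
contact_force: [-0.4, 0.2, -0.9]
opening: 0.311
```

```bash
python3 -m jog '[[0.015,0,0,0,0,0,1],[0.035,0,0,0,0,0,1],[0.035,0,0,0,0,0,1],[0.035,0,0,0,0,0,1]]'
```

```text
clock: 24.67
eef_pos: [638.3, 79.5, 22.0]
ee_rot: [[0.001, -0.988, 0.157], [-0.0, 0.157, 0.988], [-1.0, -0.001, 0.0]]
contact_force: [-0.8, 0.5, -0.5]
opening: 0.315
```

```bash
python3 -m jog '[[0,0,0,0,0,0,0.1],[0,0,0,0,0,0,0.1],[0,0,0,0,0,0,0.1],[0,0,0,0,0,0,0.1],[-0.3,0,0,0,0,0,0.1],[-0.6,0,0,0,0,0,-1],[-1,0,0,0.04,0,0,-1],[-1,0.2,-0.3,0.08,0,0,-1],[-1,0.4,-0.6,0.12,0,0,-1],[-1,0.5,-0.8,0.16,0,0,-1]]'
python3 -m jog '[[-0.3,0,0,0.04,0,0,-1],[-0.6,0,0,0.08,0,0,-1],[-0.9,0,0,0.12,0,0,-1],[-0.9,0,0,0.16,0,0,-1],[-0.9,0,0,0.2,0,0,-1],[-0.9,0,0,0.24,0,0,-1],[-0.9,0,0,0.27,0,0,-1],[-0.9,0,0,0.27,0,0,-1]]'
python3 -c "
from h import *
o=readout.get_obs();p=o['eef_pos'];print(p,axes([480-p[0],-330-p[1],0],o),np.degrees(np.arctan2(o['ee_rot'][1,2],o['ee_rot'][0,2])))"
```

```text
clock: 25.5
eef_pos: [562.8, -6.9, 143.1]
ee_rot: [[0.002, -0.788, 0.615], [-0.001, 0.615, 0.788], [-1.0, -0.002, 0.001]]
contact_force: [-0.8, 0.4, -1.0]
opening: 0.999
clock: 26.17
eef_pos: [563.7, -5.9, 249.7]
ee_rot: [[0.0, -0.063, 0.998], [-0.0, 0.998, 0.063], [-1.0, -0.0, 0.0]]
contact_force: [0.1, -0.7, 0.2]
opening: 0.997
[563.72012775  -5.90760233 249.70554325] [-1.0000e-04 -2.6515e+00 -8.6640e-01] 3.6103595421252392
```

```bash
python3 -m jog '[[0,-0.3,-0.07,0,0,0,-1],[0,-0.6,-0.14,0,0,0,-1],[0,-0.98,-0.235,0,0,0,-1],[0,-0.98,-0.235,0,0,0,-1]]'
python3 -m jog '[[0,-0.3,-0.07,0,0,0,-1],[0,-0.6,-0.14,0,0,0,-1],[0,-0.98,-0.235,0,0,0,-1],[0,-0.98,-0.235,0,0,0,-1]]'
python3 -m jog '[[0,-0.3,-0.07,0,0,0,-1],[0,-0.6,-0.14,0,0,0,-1],[0,-0.98,-0.235,0,0,0,-1],[0,-0.98,-0.235,0,0,0,-1],[0,-0.98,-0.235,0,0,0,-1],[0,-0.98,-0.235,0,0,0,-1],[0,-0.98,-0.235,0,0,0,-1]]'
cat > y.py <<'E'
from w import *
# socket/cap blobs -> rigid fit to (+-90,+-40) at height zc
def caps(zc,zlow,c=None,verbose=1):
    c=c or wristcam()
    h=cv2.cvtColor(c['img'],cv2.COLOR_RGB2HSV); m=cv2.inRange(h,(20,130,60),(35,255,255))
    n,l,s,ce=cv2.connectedComponentsWithStats(m); P=[];
    for i in range(1,n):
        if s[i,4]>150: P.append((ce[i],s[i].tolist()))
    if verbose:
        for p,s_ in P: print(p.round(1),s_,back(c,p,zc).round(1)[0])
    return c,P
E
python3 - <<'E'
from y import *
c,P=caps(102,0);cv2.imwrite('pics/w7.png',c['img'][:,:,::-1])
o=readout.get_obs();p=o['eef_pos'];print(p,np.degrees(np.arctan2(o['ee_rot'][1,2],o['ee_rot'][0,2])))
print(wfit("upper_tray",(.06,),c=c))
E
```

```text
clock: 26.5
eef_pos: [542.4, -130.0, 249.6]
ee_rot: [[-0.0, -0.063, 0.998], [-0.003, 0.998, 0.063], [-1.0, -0.003, -0.0]]
contact_force: [0.4, -0.6, 1.5]
opening: 1.005
clock: 26.83
eef_pos: [521.7, -249.2, 249.6]
ee_rot: [[-0.0, -0.062, 0.998], [-0.003, 0.998, 0.062], [-1.0, -0.003, -0.0]]
contact_force: [0.2, 0.6, -0.1]
opening: 0.999
clock: 27.42
eef_pos: [502.6, -361.9, 249.3]
ee_rot: [[-0.0, -0.067, 0.998], [0.001, 0.998, 0.067], [-1.0, 0.001, -0.0]]
contact_force: [-0.2, -0.5, 0.4]
opening: 1.0
[475.9  10.1] [453, 0, 42, 23, 558] [ 684.6 -195.3  102. ]
[162.7 152.7] [147, 138, 32, 30, 742] [ 407.4 -338.   102. ]
[344.3 154.3] [328, 140, 33, 29, 722] [ 591.1 -327.7  102. ]
[169.9 224.5] [155, 209, 29, 32, 780] [ 412.5 -417.   102. ]
[335.9 225.7] [323, 210, 28, 32, 748] [ 594.6 -406.7  102. ]
[ 502.66114851 -361.73348182  249.46951449] 3.8371550227637443
[([273.45, -389.387, 0.978], np.float64(0.596), 0.73, [0, 74, 100, 199]), ([457.461, -592.166, 1.577], np.float64(0.312), 0.71, [161, 243, 82, 94]), ([501.689, -370.448, 0.055], np.float64(0.98), 0.61, [147, 134, 211, 113])]
```

View pics/w7.png

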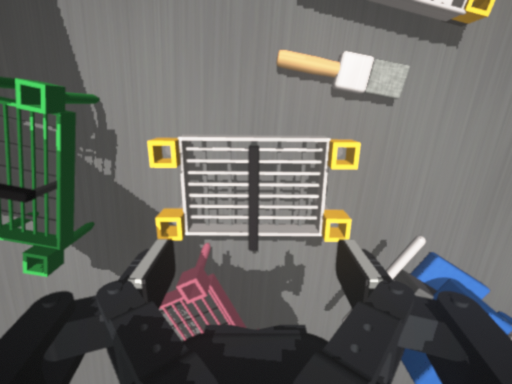

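The grey, yellow-cornered upper tray is at (253,190), with its bar centred at (254,195) and the green and pink trays clear of it. Gripping its bar.

```bash
python3 -m jog '[[0,-0.079,-0.014,0.004,0,0,-0.2],[0.3,-0.079,-0.014,0.004,0,0,-0.2],[0.6,-0.079,-0.014,0.004,0,0,-0.2],[0.9,-0.079,-0.014,0.004,0,0,-0.2],[0.98,-0.079,-0.014,0.004,0,0,-0.2],[0.98,-0.079,-0.014,0.004,0,0,-0.2],[0.98,-0.079,-0.014,0.004,0,0,-0.2]]'
python3 - <<'E'
from y import *
c,P=caps(102,0,verbose=0)
o=readout.get_obs();p=o['eef_pos'];print(p)
print(wfit("upper_tray",(.06,),c=c))
m=(c['img'].max(2)<45); cv2.imwrite('pics/w8.png',c['img'][:,:,::-1])
for x in np.arange(495,508,4): print(x,proj(c,[[x,-371-40,137],[x,-371+40,137]]).round(1).tolist())
E
```

```text
clock: 28.1
eef_pos: [501.6, -373.3, 132.8]
ee_rot: [[0.0, -0.052, 0.999], [-0.001, 0.999, 0.052], [-1.0, -0.001, 0.0]]
contact_force: [0.4, -0.8, 0.7]
opening: 0.604
[ 502.30365825 -374.09222602  134.46777251]
[([406.933, -399.107, 1.429], np.float64(0.106), 0.92, [0, 72, 38, 216]), ([398.155, -670.006, 1.432], np.float64(0.033), 0.74, [103, 340, 51, 42]), ([501.171, -369.029, 0.054], np.float64(0.943), 0.61, [70, 135, 371, 191])]
495 [[239.9, 317.0], [245.7, 179.1]]
499 [[247.1, 317.3], [254.1, 179.5]]
503 [[254.2, 317.6], [262.5, 179.9]]
507 [[261.3, 317.9], [270.9, 180.3]]
```

View pics/w8.png

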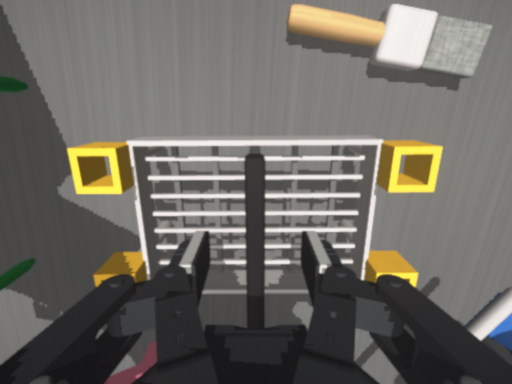

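The bar at column 255 is centred between the fingers. Lowering the last bit, closing and lifting.

```bash
python3 -m jog '[[0.04,0.02,0,0,0,0,-0.2],[0.08,0.02,0,0,0,0,-0.2],[0.08,0.02,0,0,0,0,-0.2],[0.08,0.02,0,0,0,0,1],[0.08,0.02,0,0,0,0,1],[0.08,0.02,0,0,0,0,1],[0.08,0.02,0,0,0,0,1],[0.08,0.02,0,0,0,0,1],[0.08,0.02,0,0,0,0,1],[0.08,0.02,0,0,0,0,1]]' 110
python3 -m jog '[[0,0,0,0,0,0,1],[0,0,0,0,0,0,1],[-0.1,0,0,0,0,0,1],[-0.25,0,0,0,0,0,1],[-0.4,0,0,0,0,0,1],[-0.55,0,0,0,0,0,1],[-0.7,0,0,0,0,0,1],[-0.85,0,0,0,0,0,1],[-0.95,0,0,0,0,0,1],[-0.95,0,0,0,0,0,1]]'
python3 -c "
from h import *
o=readout.get_obs();p=o['eef_pos'];print(p,o['joints'].round(2),axes([647-p[0],-109.4-p[1],0],o),np.degrees(np.arctan2(o['ee_rot'][1,2],o['ee_rot'][0,2])))"
```

```text
clock: 29.03
eef_pos: [501.2, -370.8, 122.8]
ee_rot: [[0.0, -0.052, 0.999], [-0.001, 0.999, 0.052], [-1.0, -0.001, 0.0]]
contact_force: [-0.5, -0.7, 1.7]
opening: 0.092
clock: 29.87
eef_pos: [501.5, -371.2, 238.5]
ee_rot: [[0.002, -0.052, 0.999], [-0.002, 0.999, 0.052], [-1.0, -0.003, 0.002]]
contact_force: [0.7, -0.6, -5.7]
opening: 0.091
[ 501.47588117 -371.19495976  238.54506943] [-0.8   0.18  1.71  0.    1.25 -0.85] [-0.0024  2.1159  1.324 ] 2.9663711667599832
```

```bash
python3 -m jog '[[0,0.06,0.04,0.004,0,0,1],[0,0.2,0.13,0.01,0,0,1],[0,0.36,0.23,0.02,0,0,1],[0,0.54,0.34,0.03,0,0,1],[0,0.7,0.45,0.04,0,0,1],[0,0.85,0.54,0.05,0,0,1],[0,0.95,0.6,0.06,0,0,1],[0,1,0.63,0.068,0,0,1],[0,1,0.63,0.068,0,0,1]]'
python3 -c "
from h import *
o=readout.get_obs();p=o['eef_pos'];print(p,o['opening'],axes([647-p[0],-109.4-p[1],0],o),np.degrees(np.arctan2(o['ee_rot'][1,2],o['ee_rot'][0,2])))"
```

```text
clock: 30.62
eef_pos: [569.8, -244.4, 233.6]
ee_rot: [[-0.004, 0.159, 0.987], [0.003, 0.987, -0.159], [-1.0, 0.003, -0.004]]
contact_force: [0.5, -0.5, -6.9]
opening: 0.091
[ 569.84745577 -244.4339433   233.56328619] 0.09138345235459587 [0.0015 1.2133 0.4555] -9.166393555107865
```

```bash
python3 -m jog '[[0,0.07,0.03,0,0,0,1],[0,0.2,0.08,0,0,0,1],[0,0.38,0.15,0,0,0,1],[0,0.56,0.21,0,0,0,1],[0,0.74,0.28,0,0,0,1],[0,0.88,0.33,0,0,0,1],[0,0.97,0.37,0,0,0,1],[0,1,0.38,0,0,0,1],[0,1,0.38,0,0,0,1],[0,1,0.38,0,0,0,1]]'
python3 -m jog '[[0,0.1,0.03,0,0,0,1],[0,0.213,0.075,0,0,0,1],[0,0.213,0.075,0,0,0,1],[0,0.213,0.075,0,0,0,1],[0,0.213,0.075,0,0,0,1]]'
python3 - <<'E'
from y import *
c,P=caps(102,0);cv2.imwrite('pics/w9.png',c['img'][:,:,::-1])
o=readout.get_obs();p=o['eef_pos'];print(p,np.degrees(np.arctan2(o['ee_rot'][1,2],o['ee_rot'][0,2])),o['ee_rot'].round(4).tolist(),o['opening'])
E
```

```text
clock: 31.45
eef_pos: [634.1, -136.5, 235.9]
ee_rot: [[-0.001, 0.161, 0.987], [-0.001, 0.987, -0.161], [-1.0, -0.001, -0.001]]
contact_force: [-0.1, 0.4, -5.9]
opening: 0.094
clock: 31.87
eef_pos: [647.6, -111.8, 236.3]
ee_rot: [[-0.0, 0.16, 0.987], [-0.0, 0.987, -0.16], [-1.0, -0.0, -0.0]]
contact_force: [-0.0, -0.6, -7.1]
opening: 0.094
[176.7 130.6] [166, 123, 24, 18, 290] [583.1 -47.5 102. ]
[333.  130.5] [321, 123, 23, 18, 276] [728.6 -71.3 102. ]
[418.1 174.8] [385, 147, 69, 56, 3260] [ 807.8 -128.   102. ]
[ 92.3 175.3] [57, 148, 70, 55, 3237] [490.5 -76.3 102. ]
[472.5 174.7] [468, 165, 10, 19, 152] [ 860.2 -136.5  102. ]
[111.5 285.5] [85, 262, 56, 55, 1914] [ 469.3 -202.1  102. ]
[399.1 285.6] [371, 262, 56, 55, 1925] [ 788.  -254.5  102. ]
[ 647.5136197  -111.96273025  236.25507976] -9.248507264637514 [[-0.0003, 0.1607, 0.987], [-0.0002, 0.987, -0.1607], [-1.0, -0.0003, -0.0002]] 0.09309179818006483
```

View pics/w9.png

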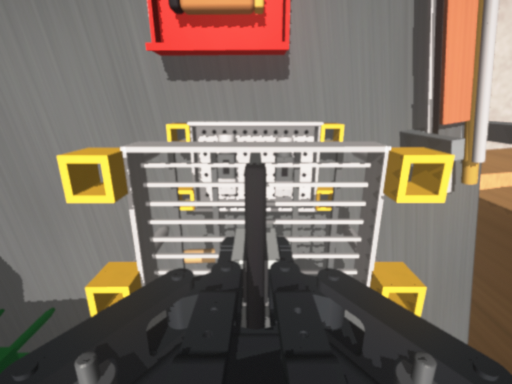

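All four held caps are symmetric about column 255, and the lower sockets at (177,131) and (333,131) are level with them. So yaw and x agree to within 0.5 mm. I'll check the y offset from unambiguous rim edges.

Run:
```python
from y import *
o=readout.get_obs();R=o['ee_rot'];p=o['eef_pos']
c,P=caps(102,0,verbose=0); lift=p[2]-122.8
def edges(img,col0,col1,near):
    h=cv2.cvtColor(img,cv2.COLOR_RGB2HSV); m=cv2.inRange(h,(18,110,50),(36,255,255))
    return [int(np.nonzero(m[120:330,x])[0].max())+121 if m[120:330,x].any() else None for x in range(col0,col1,6)]
def lasty(cam,rect,z,Rr,pp):
    # last yellow row in a blob's outer columns -> tool y of rim edge
    h=cv2.cvtColor(cam['img'],cv2.COLOR_RGB2HSV); m=cv2.inRange(h,(18,110,50),(36,255,255))
    x,y,w,hh,_=rect; out=[]
    for q in range(x+2,x+w-2,3):
        r=np.nonzero(m[y:y+hh,q])[0]
        if len(r): 
            u=[q,y+r.max()+.5]; out.append(((back(cam,u,z)[0]-pp)@Rr)[1])
    return np.round(sorted(out)[:12],1)
for ce,s in P:
    if s[4]>1500: print('upper',s,lasty(c,s,112+lift,R,p))
# lower, from the earlier clear picture
R4=np.array([[-.001,.1513,.9885],[0,.9885,-.1513],[-1,0,-.001]]);p4=np.array([611.765,-103.237,134.52])
c4=dict(c);c4['img']=cv2.imread('pics/w4.png')[:,:,::-1].copy();m=c['mount'];c4['orientation']=R4@m[:3,:3];c4['xyz']=p4+R4@m[:3,3]
Rt=pose(0,-.163)
for s in([174,133,34,35,0],[390,135,39,35,0],[181,215,31,38,0],[378,217,34,38,0]):
    h=lasty(c4,s,40,R4,p4); print('lower',s,h)
# in tool y of the current pose: lower centre
print('lower centre (fit) in current tool frame',((np.array([646.9,-109.4,0])-p)@R).round(1))
print('w4 fit lower centre in w4 tool frame',((np.array([646.8,-109.4,0])-p4)@R4).round(1))
```

```text
upper [384, 147, 70, 56, 3262] [25.2 25.2 25.2 25.2 25.2 25.2 25.2 25.2 25.2 25.2 25.2 25.2]
upper [57, 148, 70, 55, 3236] [25.5 25.5 25.5 25.5 25.5 25.5 25.5 25.5 25.6 25.6 25.6 25.6]
upper [85, 262, 56, 55, 1911] [-49.8 -49.8 -48.3 -46.1 -45.4 -44.7 -43.2 -41.7 -40.3 -40.1 -39.5 -38.1]
upper [371, 262, 56, 55, 1922] [-50.2 -49.5 -48.7 -47.2 -46.5 -45.  -44.3 -42.8 -41.3 -39.9 -38.4 -37.6]
lower [174, 133, 34, 35, 0] [26.3 26.3 26.3 26.4 26.4 26.4 26.4 26.4 26.4 26.4]
lower [390, 135, 39, 35, 0] [24.3 24.3 24.3 24.3 24.3 24.3 24.3 24.3 24.3 24.3 24.3 32.7]
lower [181, 215, 31, 38, 0] [-53.5 -53.5 -53.5 -53.5 -53.5 -53.5 -53.5 -53.5 -53.5]
lower [378, 217, 34, 38, 0] [-55.7 -55.7 -55.7 -55.7 -55.7 -55.7 -55.7 -55.7 -55.6 -53.6]
lower centre (fit) in current tool frame [236.3   2.5  -1. ]
w4 fit lower centre in w4 tool frame [134.5  -0.8  35.7]
```

```bash
python3 -m jog '[[0.1,0.025,-0.005,0,0,0,1],[0.25,0.025,-0.005,0,0,0,1],[0.4,0.025,-0.005,0,0,0,1],[0.52,0.025,-0.005,0,0,0,1],[0.52,0.025,-0.005,0,0,0,1],[0.52,0.025,-0.005,0,0,0,1],[0.52,0.025,-0.005,0,0,0,1]]'
python3 - <<'E'
from y import *
o=readout.get_obs();R=o['ee_rot'];p=o['eef_pos'];c=wristcam();print(p,o['contact_force'])
# predicted lower socket rim corners (z=40) and held tray foot points in scene view
for n in("scene",):
    s=camera(n); img=s['img'][:,:,::-1].copy()
    a=cv2.resize(img[150:270,130:270],None,fx=5,fy=5,interpolation=cv2.INTER_CUBIC)
    a=cv2.resize(a,(700,600)); cv2.imwrite('pics/s9.png',a)
w=cv2.resize(c['img'][100:240,150:360,::-1],None,fx=3.5,fy=3.5,interpolation=cv2.INTER_CUBIC)
T=pose(0,-.163)
for lx in(-90,90):
  for ly in(-40,40):
    P=(np.array([[a,b,40] for a,b in((-13,-13),(13,-13),(13,13),(-13,13))])+[lx,ly,0])@T.T+[646.8,-110.2,0]
    cv2.polylines(w,[np.round((proj(c,P)-[150,100]+.5)*3.5).astype(int)],True,(255,0,255),1)
cv2.imwrite('pics/w10.png',w)
E
```

```text
clock: 32.55
eef_pos: [648.0, -109.2, 174.7]
ee_rot: [[0.002, 0.161, 0.987], [-0.001, 0.987, -0.161], [-1.0, -0.0, 0.002]]
contact_force: [0.4, -0.5, -6.1]
opening: 0.09
[ 647.99271907 -109.16342976  174.7139722 ] [ 0.35764621 -0.49179857 -6.05361985]
```

View pics/w10.png

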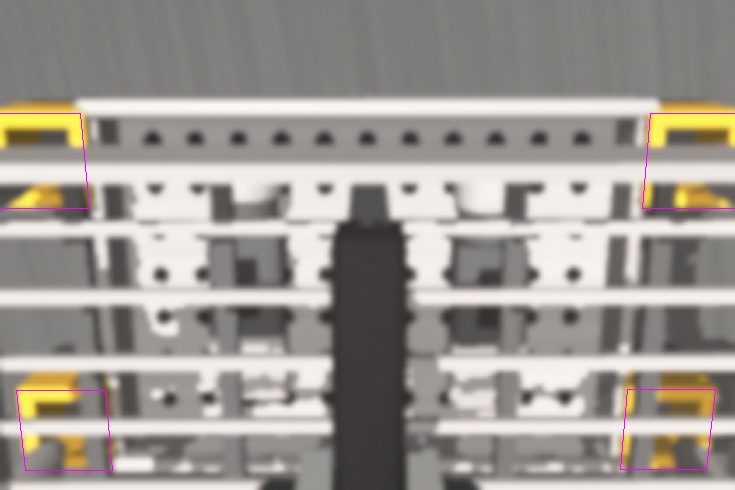

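View pics/s9.png

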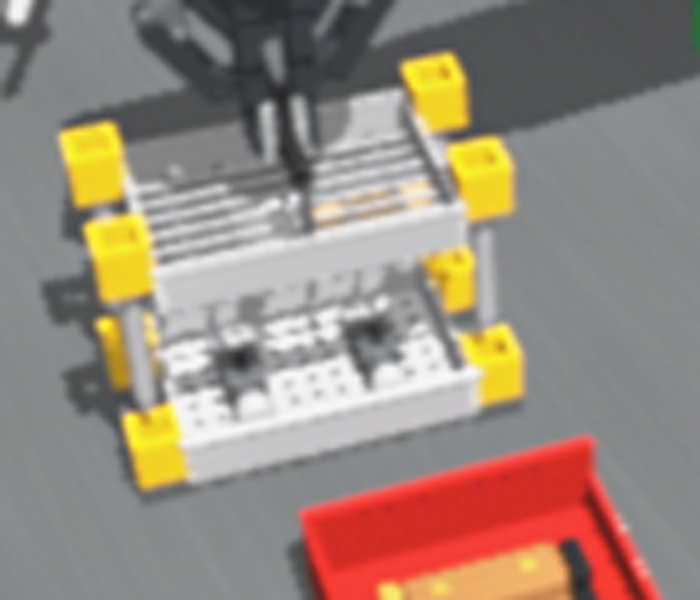

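The overlaid outlines sit on the lower sockets' rims, e.g. the corners at (88,208) and (645,208). In the scene view the posts hang over their sockets at (155,415) and (492,335). Lowering in stages.

```bash
python3 -m jog '[[0.05,0,-0.005,0,0,0,1],[0.1,0,-0.005,0,0,0,1],[0.14,0,-0.005,0,0,0,1],[0.17,0,-0.005,0,0,0,1],[0.19,0,-0.005,0,0,0,1],[0.21,0,-0.005,0,0,0,1],[0.23,0,-0.005,0,0,0,1],[0.23,0,-0.005,0,0,0,1]]'
```

```text
clock: 33.32
eef_pos: [646.6, -108.7, 145.6]
ee_rot: [[-0.001, 0.161, 0.987], [0.0, 0.987, -0.161], [-1.0, 0.0, -0.001]]
contact_force: [-0.8, 0.5, -7.3]
opening: 0.092
```

```bash
python3 -m jog '[[0.02,0,0,0,0,0,1],[0.04,0,0,0,0,0,1],[0.06,0,0,0,0,0,1],[0.075,0,0,0,0,0,1],[0.085,0,0,0,0,0,1],[0.085,0,0,0,0,0,1],[0.085,0,0,0,0,0,1]]'
```

```text
clock: 33.9
eef_pos: [646.8, -108.8, 136.0]
ee_rot: [[-0.0, 0.161, 0.987], [0.0, 0.987, -0.161], [-1.0, 0.0, -0.0]]
contact_force: [-0.4, -0.4, -6.7]
opening: 0.091
```

```bash
python3 -m jog '[[0.01,0,0,0,0,0,1],[0.02,0,0,0,0,0,1],[0.025,0,0,0,0,0,1],[0.025,0,0,0,0,0,1],[0.025,0,0,0,0,0,1]]'
```

```text
clock: 34.32
eef_pos: [647.2, -108.9, 134.8]
ee_rot: [[0.001, 0.161, 0.987], [-0.0, 0.987, -0.161], [-1.0, -0.0, 0.001]]
contact_force: [-2.4, 1.8, 2.4]
opening: 0.092
```

The tray touches down at exactly the home height (134.8 mm). Releasing, going up and away, then checking.

```bash
python3 -m jog '[[0,0,0,0,0,0,0],[0,0,0,0,0,0,0],[0,0,0,0,0,0,0],[0,0,0,0,0,0,0],[0,0,0,0,0,0,0],[-0.2,0,0,0,0,0,0],[-0.5,0,0,0,0,0,0],[-0.8,0,0,0,0,0,0],[-1,0,0,0,0,0,0],[-1,0,0,0,0,0,0]]'
python3 -m jog '[[0,-0.3,-0.3,0,0,0,0],[0,-0.6,-0.6,0,0,0,0],[0,-1,-1,0,0,0,0],[0,-1,-1,0,0,0,0],[0,-1,-1,0,0,0,0],[0,-1,-1,0,0,0,0]]'
python3 - <<'E'
from h import *
o=readout.get_obs();print(o['clock'],o['eef_pos'])
s=camera("scene");t=camera("top")
a=cv2.resize(s['img'][140:310,120:300,::-1],(400,378),interpolation=2)
r=regions_of("upper_tray","scene")
for d in r:
    if 140<d['rect'][0]<240 and d['rect'][1]>120: print('scene',d['p'],[(z,fit('upper_tray',[(s,d['region'])],(-.16,),z=z)[1].round(3)) for z in(0,6,12,18,24)],fit('upper_tray',[(s,d['region'])],(-.16,),z=12)[0].round(3))
b=cv2.resize(t['img'][100:240,70:400,::-1],(400,170)); b=cv2.resize(t['img'][110:240,90:320,::-1],(400,378),interpolation=2)
cv2.imwrite('pics/end.png',np.hstack([a,b]))
E
```

```text
clock: 35.15
eef_pos: [650.0, -109.9, 261.8]
ee_rot: [[0.013, 0.161, 0.987], [-0.004, 0.987, -0.161], [-1.0, -0.002, 0.014]]
contact_force: [0.8, 0.6, 0.9]
opening: 0.501
clock: 35.65
eef_pos: [507.6, -209.1, 252.6]
ee_rot: [[-0.0, 0.164, 0.986], [0.0, 0.986, -0.164], [-1.0, 0.0, -0.0]]
contact_force: [-0.1, 0.4, -0.8]
opening: 0.499
35.65 [ 507.55437373 -209.0962455   252.60905202]
scene 0.75 [(0, np.float64(0.893)), (6, np.float64(0.891)), (12, np.float64(0.888)), (18, np.float64(0.882)), (24, np.float64(0.875))] [ 6.46443e+02 -1.19312e+02 -4.30000e-02]
```

View pics/end.png

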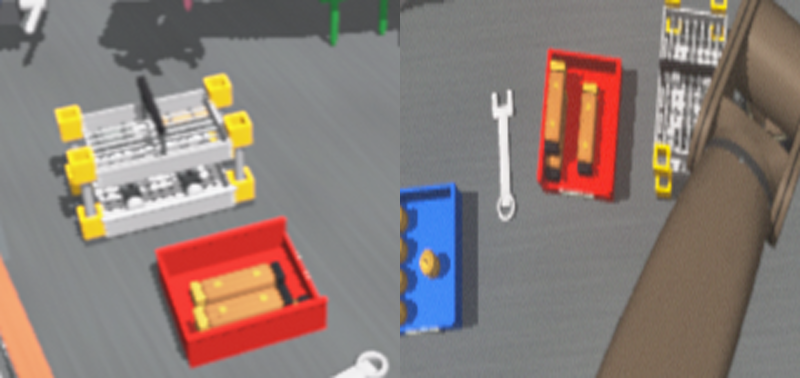

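The upper tray stands level in the sockets at (160,150), with both heads visible under it. The handle lies on the red bin's floor beside the stack (590,130), the pommel stands in the blue bin (430,262), and the wrench is in place. Handing in.

```bash
python3 -c "
from rig import order; print(order.finish_job())"
```

```text
the job is handed in; nothing more can be done
None
```

The job is done and handed in at about 36 s on the robot's clock, with the arm clear of everything.

- **Pommel:** it stands upright on the clear floor of the blue bin.
- **Hammer heads:** both lie flat along y in the two halves of the lower tray. They went in before the stacking.
- **Knife handle:** it lies on the clear floor of the red bin.
- **Upper tray:** I took the grey tray with the yellow corners, not the green or pink one, and stacked it on the lower tray. It touched down with the tool at 134.8 mm, which is the height expected with the posts fully home. In the last pictures it stands level with both heads visible beneath it.

**Checks that were weak or disagreed:**
- The automatic hull fit of the stacked tray in the scene picture was poor: 0.89 overlap, almost the same at every height tried. It gave y = -119 mm where about -110 was expected. I relied on the touchdown height and the picture instead.
- I did not see the brush in the last picture. It was still in place when I gripped the upper tray, and I carried that tray past at a height meant to clear it.

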